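# Pump the bench lift level and slide the tin across to the stand

## Robot

A 6-joint arm with a two-finger parallel gripper is mounted at the origin on a cart in front of the work surface, level with it; the furniture and walls round the work are solid. World frame = base frame: x ahead of the robot, y to its left, z up, the work surface at z = 0. Lengths are in mm, angles in degrees, forces in N, time in s.
With the tool pointing down it reaches from about 300 to 850 mm from the base axis. Payload 4.2 kg.
Tool frame: the origin (TCP) lies at the very end of the fingers, on their centre line; the grasp point (between the pads) lies 19 mm behind it; z points along the fingers, y is the line along which they close (so a half turn about z gives the same grasp; the last joint's range is limited). The gripper opens to 91 mm and grips with 3 to 60 N. Pads are 32 mm wide; open, the fingers measure 118 mm over their backs; the gripper's body (76 mm by 178 mm) begins 60 mm behind the grasp point.
Start: joints at [62.338, 18.312, 89.639, -0, 72.044, -1.146], TCP at [256.718, 514.531, 187.476] pointing down, gripper open.
Joint ranges: [-177.97, 177.97], [-48.28, 115.42], [12.27, 149.76], [-77.06, 257.06], [2.81, 150.46], [-146.56, 146.56]. Speed limits (degrees/s): [147.25, 147.25, 180, 180, 180, 180].

## Interface

Orientations are given as [roll, pitch, yaw] about the fixed x, y, z axes, in that order (R = Rz(yaw) Ry(pitch) Rx(roll)).
In Python, from workcell import env, grab_frame gives the robot as it stands. The module is installed in compiled form; this text tells all that it offers.
- The arm moves only by the tool move_arm, never from a script. Its argument "plan" is a list of rows, each an object of numbers: "tx", "ty", "tz": the shift along the tool's x, y, z in cm; "wx", "wy", "wz": the turn, a rotation vector about the tool's x, y, z in rad. In form: [{"tx": .., "ty": .., "tz": .., "wx": .., "wy": .., "wz": ..}, ...]. A call has 1 to 12 rows; each row shifts and turns the commanded pose from where the row before left it, along the tool's axes as they then stand; what a row does not reach is not made up. A row lasts 1/12 s, in which the tool goes at most 41.7 mm and 7.16 degrees, less where a joint would pass 70% of its speed; a pose out of reach is approached as far as the arm can. A call is refused whole if a number of a shift passes 4.17 or a number of a turn 0.125, either way. A call with a gripper value outside its range is refused whole. "gripper" is the finger opening in cm, from 0 to 9.12, set as the call begins (left out, the last holds). The fingers move at their own pace and stop on an object; "force" is the grip in N (left out, the last holds). Time passes only in rows, so rows that do not move let the fingers close. It gives the time, the measured TCP pose, the force, the opening and the grip force at its end, in the units of the state.
- env.state(): the state, without advancing time (a new reading comes with each control period).
- grab_frame(name): name is "side" or "top"; returns a dict with "color" (400x640x3 uint8, red, green, blue), "vfov" (degrees; the focal length in pixels is half the picture's height over the tangent of half this angle, whatever the lens; pixels are square), "cx", "cy" (the principal point, pixels), "k1" (the pictures are not rectified: a ray, as slopes to the right and down, at radius r is drawn at 1 + k1 r^2 times it, then the intrinsics apply), "view" (4x4, takes a point from world to camera coordinates). Camera axes: x right, y up, looking along -z (the intrinsics and any distortion apply to the point x, -y, -z); pixel columns grow to the right and rows downward; lengths in mm; the calibration is good to about 2 mm. A picture is of the moment at which its call begins. There is no depth.
- env.job_done(): hands the job in; it is judged then, once.
The state is a dict: "time_s": time; "qpos": joint angles; "qvel": joint speeds; "effort": joint torques, N m; "ee_pos": TCP position; "ee_rot": TCP orientation; "force": force on the tool from outside, world axes, zero at the start; "torque": the same for the moment, N m; "gripper_width": finger opening in mm; "gripper_force": force on a finger pad.
Only numpy, scipy, OpenCV 4.12 (cv2) and the standard library are available. Lean on these libraries where they do the work, as an engineer would, in place of code of your own. Each camera call takes 0.05 s, during which the arm holds its last target. There are 200 camera calls.

## Task

Raise the tin on the small bench lift by pumping its sprung hand lever: full strokes down to the stop, letting the lever spring all the way back up between strokes, and no more strokes once the lift's platform is level with the top of the stand beside it. Then slide the tin across, upright and without lifting it, until the whole of it stands on the stand, and leave it there. Leave the other things on the bench where they are.

Things in the scene. Friction and masses are not known exactly. Their poses are not given: they have to be found in the camera images.
- lift: the hand-pumped bench lift, fixed to the bench: grey pump body (96 x 84 mm, 80 mm high) on a dark base plate, with a square aluminium platform 130 x 130 mm, 10 mm thick on a toothed steel ram above it. Origin at the ram's axis, at bench height. Its +y axis points from the lift to the stand, its -y axis along the pump lever; z up
- platform_top (a point): centre of the upper face of the lift's platform (130 x 130 mm). A full lever stroke raises it by one ratchet tooth, 14 mm (the first stroke 3 to 18 mm); it stays up when the lever goes back and cannot be lowered. Three or four full strokes bring it to about 3 mm above the stand's top; one more is 14 mm too high
- lever_grip (a point): centre of the pump lever's black grip (24 mm thick, 72 mm long), 27 mm from the lever's end, 145 mm from its pivot pin. The pin lies along the lift's x axis, 65 mm to the -y side of the lift's origin, 45 mm above the bench. At rest the lever slopes up and outward at 0.35 rad; press the grip down from above, about 65 mm, 8 to 14 N
- lift_lever (a joint): angle of the pump lever, rad: 0 at rest (up, held by a spring), about 0.47 pressed down to the stop; a full stroke is more than 0.41 down and then back to less than 0.06
- tin: metal paint tin standing on the lift's platform, 102 mm diameter, 120 mm tall, about 0.5 kg, too wide for the gripper. Origin at the centre of its underside, z up
- stand_top (a point): centre of the stand's upper face, 150 mm above the bench. The stand is fixed on the lift's +y side, 4 to 12 mm from the platform's edge: a grey top 170 x 170 mm on four steel legs, axes parallel to the lift's, with a steel lip 8 mm high along its far (+y) edge, 79 mm from the centre, that stops the tin
- jug: bystander: large pale plastic jug with a green cap, 348 mm tall. Origin at the centre of its underside
- tissue_box: bystander: white tissue box, 231 x 117 mm. Origin at the centre of its underside
- pen_pot: bystander: dark pot of pens, 150 mm tall. Origin at the centre of its underside
- beaker: bystander: clear beaker, 84 mm wide, 89 mm tall. Origin at the centre of its underside
- flask: bystander: clear conical flask, 131 mm tall. Origin at the centre of its underside
- wash_bottle: bystander: wash bottle with a bent spout, 196 mm tall. Origin at the centre of its underside
- petri: bystander: flat clear petri dish, 95 mm wide, 16 mm high. Origin at the centre of its underside
- tape_roll: bystander: roll of tape lying flat, 96 mm wide, 25 mm high. Origin at the centre of its underside
Mind the look-alikes: they are no part of the job. What is shaped like the tin but orange or turquoise is not meant.

How it is judged:
By the outcome, as a careful person would: the job done as asked, in the order asked, and still so for the second after the job is handed in, with the robot touching nothing.
It also fails if it takes over 59 s, if anything falls off the work surface, if the arm or the gripper's body presses on something with over 40 N, if the wrist force passes 120 N, or if a joint passes its speed limit or range.

## Working session

There is one attempt and no reset: what is moved stays moved. The work goes in short steps, Python scripts to look and compute and a tool call to move; the robot and the scene stay as the last step left them, time stands still between calls to the robot, and variables do not carry over. Pictures are saved under pics/ and viewed, at most 10 in all, crops included, and the job is handed in when it is done.

Besides the shell and the picture viewer there is one more tool, called after ">>>" as name([rows], argument=value, ...), one row to a line, values as JSON. move_arm: Moves the arm, as the interface text tells. Its arguments: {"type":"object","properties":{"plan":{"type":"array","items":{"type":"object","properties":{"tx":{"type":"number"},"ty":{"type":"number"},"tz":{"type":"number"},"wx":{"type":"number"},"wy":{"type":"number"},"wz":{"type":"number"}}}},"gripper":{"type":"number"},"force":{"type":"number"}},"required":["plan"]}

```bash
mkdir -p pics; cat > h.py <<'E'
import numpy as np, cv2
from workcell import env, grab_frame
def cam(f):
    fl=200/np.tan(np.radians(f["vfov"]/2)); K=np.array([[fl,0,f["cx"]],[0,fl,f["cy"]],[0,0,1]])
    V=np.array(f["view"]).reshape(4,4); return K,np.array([f["k1"],0,0,0,0.]),V
def ray(f,u,v):
    K,D,V=cam(f); x,y=cv2.undistortPoints(np.array([[[u,v]]],float),K,D)[0,0]
    R=V[:3,:3]; d=R.T@np.array([x,-y,-1]); return -R.T@V[:3,3],d/np.linalg.norm(d)
def plane(f,u,v,z):
    o,d=ray(f,u,v); return o+d*(z-o[2])/d[2]
def proj(f,P):
    K,D,V=cam(f); p=V[:3,:3]@np.array(P,float)+V[:3,3]
    return cv2.projectPoints(np.array([[p[0],-p[1],-p[2]]]),np.zeros(3),np.zeros(3),K,D)[0][0,0]
def tri(fa,a,fb,b):
    o,d=ray(fa,*a);p,e=ray(fb,*b)
    s,t=np.linalg.lstsq(np.c_[d,-e],p-o,rcond=None)[0]; A=o+s*d;B=p+t*e
    return (A+B)/2,np.linalg.norm(A-B)
def save(f,n): cv2.imwrite(f"pics/{n}.png",f["color"][:,:,::-1])
E
python3 - <<'E'
from h import *
import pickle
for n in("side","top"):
    f=grab_frame(n); save(f,n+"0"); pickle.dump(f,open(n+".pkl","wb")); print(n,f["vfov"],f["k1"],ray(f,320,200))
s=env.state();print(s["time_s"],s["ee_pos"],s["ee_rot"])
E
```

```text
side 44.336803383585945 -0.048271174181596835 (array([ -278.10027282, -1172.88608354,  1047.91209209]), array([ 0.42863604,  0.71781473, -0.54864666]))
top 45.19712178820714 -0.09839981479585273 (array([ 274.54049708,   69.35808344, 1670.08548373]), array([ 0.13874633, -0.03242172, -0.98979709]))
0.1 [256.48372533 514.08398731 186.71020935] [-1.79911001e+02 -1.42467131e-03  1.53484528e+02]
```

View pics/side0.png

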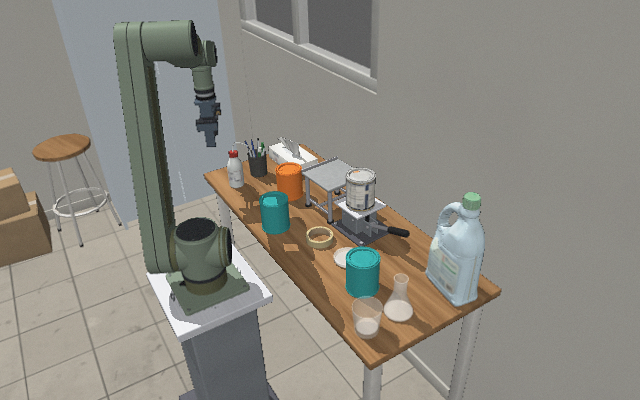

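View pics/top0.png

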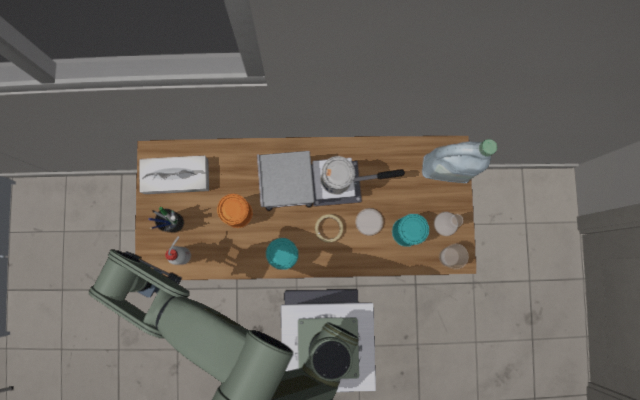

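Side: grey/white tin at (361,190) on the lift, stand (330,175), lever grip (397,232). Top: tin (338,174), stand (287,179), grip (391,174). The candidates in the side view are orange (289,182), turquoise (275,213), turquoise (363,272) and the grey/white tin (361,190). The last one fits because it alone stands on the lift and is neither orange nor turquoise. I'll check it in an enlarged crop.

```bash
python3 - <<'E'
import pickle,cv2,numpy as np
S=pickle.load(open("side.pkl","rb"))["color"];T=pickle.load(open("top.pkl","rb"))["color"]
a=cv2.resize(S[145:250,290:420],None,fx=5,fy=5,interpolation=cv2.INTER_CUBIC)
b=cv2.resize(T[140:220,250:410],None,fx=5,fy=5,interpolation=cv2.INTER_CUBIC)
cv2.imwrite("pics/cs.png",a[:,:,::-1]);cv2.imwrite("pics/ct.png",b[:,:,::-1])
E
```

```text
(no output)
```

View pics/cs.png

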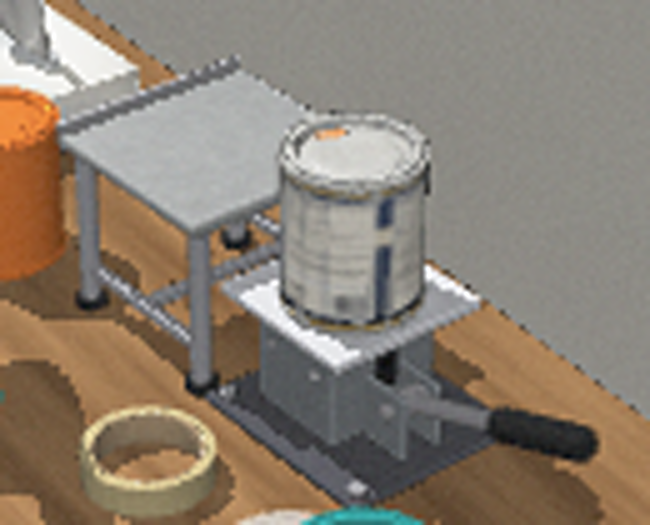

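View pics/ct.png

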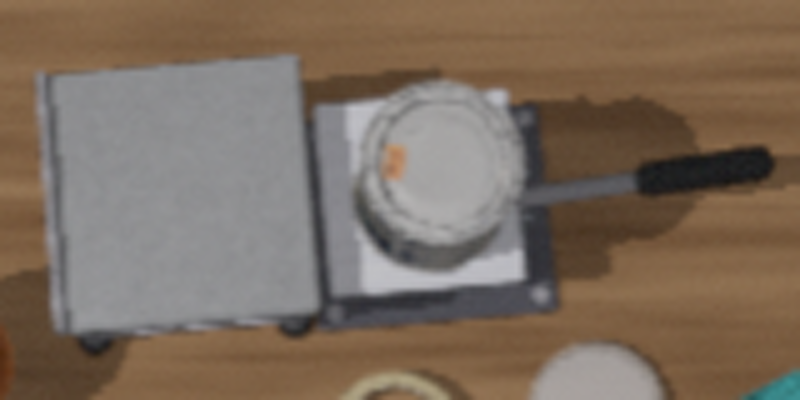

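The crop confirms it: a grey/white tin with a paper label on the lift's platform, lever grip at side (399,231) and top (391,174).

```bash
python3 - <<'E'
from h import *
import pickle
S=pickle.load(open("side.pkl","rb"));T=pickle.load(open("top.pkl","rb"))
t=lambda x,y:(250+(x-2)/5,140+(y-2)/5)
s=lambda x,y:(290+(x-2)/5,145+(y-2)/5)
P=[plane(T,*t(*c),150)[:2] for c in((40,73),(298,57),(320,318),(58,332))]
print("stand",np.round(P,0).tolist(),np.mean(P,0), [np.round(np.linalg.norm(P[i]-P[i-1])) for i in range(4)])
e=P[1]-P[2]; e2=P[0]-P[1]+P[3]-P[2]
print("lift yaw from x-edge",np.degrees(np.arctan2(e[1],e[0])),"from y", np.degrees(np.arctan2(-e2[0],e2[1])))
A,r=tri(S,s(480,296),T,t(508,90));print("plat far",A,r)
B,r=tri(S,s(345,362),T,t(525,278));print("plat near -y",B,r,np.linalg.norm(A-B))
z=(A[2]+B[2])/2
for c in((508,90),(525,278),(328,300),(316,107)):print(plane(T,*t(*c),z).round(0))
print("grip",tri(S,s(545,432),T,t(705,172)))
for c in((637,182),(772,162),(705,172)):print(plane(T,*t(*c),95).round(0))
print("tin",tri(S,s(355,155),T,t(443,162)),plane(T,*t(443,162),z+120))
print("sidestand",[plane(S,*s(*c),150).round(0)[:2].tolist() for c in((62,142),(197,228))])
E
```

```text
stand [[641.0, 218.0], [648.0, 51.0], [478.0, 40.0], [472.0, 207.0]] [559.65168624 129.14831386] [np.float64(169.0), np.float64(167.0), np.float64(171.0), np.float64(167.0)]
lift yaw from x-edge 3.61070744751597 from y 2.3294046261125354
plat far [633.50959539 -88.37004676 105.03158069] 2.9129396556270093
plat near -y [509.30876225 -97.322593   103.67998447] 2.7521361580471946 124.53040532481803
[635. -89. 104.]
[508. -97. 104.]
[496.  34. 104.]
[625.  39. 104.]
grip (array([ 579.80426459, -221.45367463,   92.88695308]), np.float64(0.5793426408460709))
[ 573. -175.   95.]
[ 585. -267.   95.]
[ 579. -221.   95.]
tin (array([563.38687769, -35.67924541, 215.64808471]), np.float64(2.6499188328807155)) [562.83479703 -35.70217746 224.35578258]
sidestand [[464.0, 191.0], [481.0, 36.0]]
```

>>> move_arm([
  {"tz": -1.6, "wz": 0.123},
  {"tz": -1.6, "wz": 0.123},
  {"tz": -1.6, "wz": 0.123},
  {"tz": -1.6, "wz": 0.123},
  {"tz": -1.6, "wz": 0.123},
  {"tz": -1.6, "wz": 0.123},
  {"tz": -1.6, "wz": 0.123},
  {"tz": -1.6, "wz": 0.123},
  {"tz": -1.6, "wz": 0.123},
  {},
], gripper=0)

```text
schema error: expected keys tx, ty, tz, wx, wy, wz
```

>>> move_arm([
  {"tx": 0, "ty": 0, "tz": -1.6, "wx": 0, "wy": 0, "wz": 0.123},
  {"tx": 0, "ty": 0, "tz": -1.6, "wx": 0, "wy": 0, "wz": 0.123},
  {"tx": 0, "ty": 0, "tz": -1.6, "wx": 0, "wy": 0, "wz": 0.123},
  {"tx": 0, "ty": 0, "tz": -1.6, "wx": 0, "wy": 0, "wz": 0.123},
  {"tx": 0, "ty": 0, "tz": -1.6, "wx": 0, "wy": 0, "wz": 0.123},
  {"tx": 0, "ty": 0, "tz": -1.6, "wx": 0, "wy": 0, "wz": 0.123},
  {"tx": 0, "ty": 0, "tz": -1.6, "wx": 0, "wy": 0, "wz": 0.123},
  {"tx": 0, "ty": 0, "tz": -1.6, "wx": 0, "wy": 0, "wz": 0.123},
  {"tx": 0, "ty": 0, "tz": -1.6, "wx": 0, "wy": 0, "wz": 0.123},
  {"tx": 0, "ty": 0, "tz": 0, "wx": 0, "wy": 0, "wz": 0},
], gripper=0)

```text
time_s: 0.93
ee_pos: [257.3, 515.6, 334.4]
ee_rot: [179.8, -0.3, 89.9]
force: [0.9, -0.6, 0.7]
gripper_width: 27.2
gripper_force: 0.0
```

>>> move_arm([
  {"tx": -3.08, "ty": 1.34, "tz": 0, "wx": 0, "wy": 0, "wz": 0},
  {"tx": -3.08, "ty": 1.34, "tz": 0, "wx": 0, "wy": 0, "wz": 0},
  {"tx": -3.08, "ty": 1.34, "tz": 0, "wx": 0, "wy": 0, "wz": 0},
  {"tx": -3.08, "ty": 1.34, "tz": 0, "wx": 0, "wy": 0, "wz": 0},
  {"tx": -3.08, "ty": 1.34, "tz": 0, "wx": 0, "wy": 0, "wz": 0},
  {"tx": -3.08, "ty": 1.34, "tz": 0, "wx": 0, "wy": 0, "wz": 0},
  {"tx": -3.08, "ty": 1.34, "tz": 0, "wx": 0, "wy": 0, "wz": 0},
  {"tx": -3.08, "ty": 1.34, "tz": 0, "wx": 0, "wy": 0, "wz": 0},
  {"tx": -3.08, "ty": 1.34, "tz": 0, "wx": 0, "wy": 0, "wz": 0},
  {"tx": -3.08, "ty": 1.34, "tz": 0, "wx": 0, "wy": 0, "wz": 0},
  {"tx": -3.08, "ty": 1.34, "tz": 0, "wx": 0, "wy": 0, "wz": 0},
  {"tx": -3.08, "ty": 1.34, "tz": 0, "wx": 0, "wy": 0, "wz": 0},
])

```text
time_s: 1.93
ee_pos: [417.7, 143.3, 330.3]
ee_rot: [-179.9, 0.0, 90.3]
force: [0.5, 0.6, -0.4]
gripper_width: 0.6
gripper_force: 0.0
```

>>> move_arm([
  {"tx": -3.08, "ty": 1.34, "tz": 0, "wx": 0, "wy": 0, "wz": 0},
  {"tx": -3.08, "ty": 1.34, "tz": 0, "wx": 0, "wy": 0, "wz": 0},
  {"tx": -3.08, "ty": 1.34, "tz": 0, "wx": 0, "wy": 0, "wz": 0},
  {"tx": -3.08, "ty": 1.34, "tz": 0, "wx": 0, "wy": 0, "wz": 0},
  {"tx": -3.08, "ty": 1.34, "tz": 0, "wx": 0, "wy": 0, "wz": 0},
  {"tx": -3.08, "ty": 1.34, "tz": 0, "wx": 0, "wy": 0, "wz": 0},
  {"tx": -3.08, "ty": 1.34, "tz": 0, "wx": 0, "wy": 0, "wz": 0},
  {"tx": -3.08, "ty": 1.34, "tz": 0, "wx": 0, "wy": 0, "wz": 0},
  {"tx": -3.08, "ty": 1.34, "tz": 0, "wx": 0, "wy": 0, "wz": 0},
  {"tx": -3.08, "ty": 1.34, "tz": 0, "wx": 0, "wy": 0, "wz": 0},
  {"tx": -3.08, "ty": 1.34, "tz": 0, "wx": 0, "wy": 0, "wz": 0},
  {"tx": 0, "ty": 0, "tz": 0, "wx": 0, "wy": 0, "wz": 0},
])

```text
time_s: 2.93
ee_pos: [566.8, -198.8, 328.1]
ee_rot: [-179.8, 0.1, 90.0]
force: [-0.4, 1.2, -0.9]
gripper_width: 0.4
gripper_force: 0.0
```

>>> move_arm([
  {"tx": -2.3, "ty": 1.3, "tz": 0, "wx": 0, "wy": 0, "wz": 0},
  {"tx": 0, "ty": 0, "tz": 3, "wx": 0, "wy": 0, "wz": 0},
  {"tx": 0, "ty": 0, "tz": 3, "wx": 0, "wy": 0, "wz": 0},
  {"tx": 0, "ty": 0, "tz": 3, "wx": 0, "wy": 0, "wz": 0},
  {"tx": 0, "ty": 0, "tz": 3, "wx": 0, "wy": 0, "wz": 0},
  {"tx": 0, "ty": 0, "tz": 3, "wx": 0, "wy": 0, "wz": 0},
  {"tx": 0, "ty": 0, "tz": 3, "wx": 0, "wy": 0, "wz": 0},
  {"tx": 0, "ty": 0, "tz": 1.5, "wx": 0, "wy": 0, "wz": 0},
  {"tx": 0, "ty": 0, "tz": 0, "wx": 0, "wy": 0, "wz": 0},
  {"tx": 0, "ty": 0, "tz": 0, "wx": 0, "wy": 0, "wz": 0},
])

```text
time_s: 3.77
ee_pos: [577.8, -215.8, 135.3]
ee_rot: [-179.9, -0.1, 90.2]
force: [0.5, 0.2, 1.1]
gripper_width: 0.7
gripper_force: 0.0
```

```bash
python3 - <<'E'
from h import *
S=grab_frame("side");T=grab_frame("top")
a=cv2.resize(S["color"][140:260,310:430],(400,400),interpolation=cv2.INTER_CUBIC)
b=cv2.resize(T["color"][140:220,320:420],(400,400),interpolation=cv2.INTER_CUBIC)
b=cv2.resize(T["color"][130:230,320:420],(400,400),interpolation=cv2.INTER_CUBIC)
cv2.imwrite("pics/g1.png",np.hstack([a,b])[:,:,::-1]); print(env.state()["ee_pos"])
E
```

```text
[ 579.43010644 -216.58586481  137.70889774]
```

View pics/g1.png

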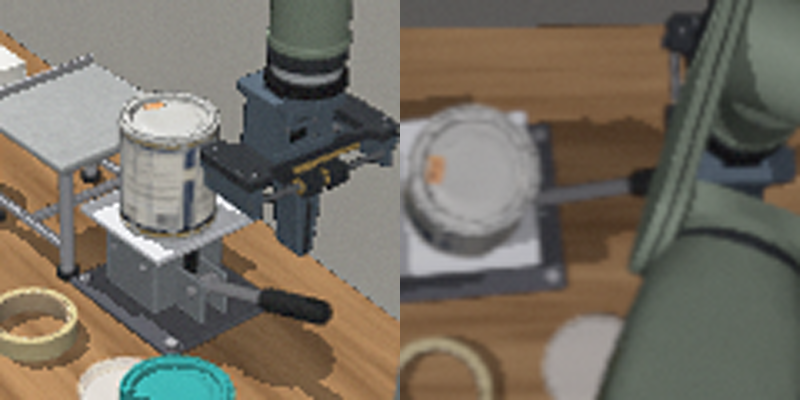

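The fingertips hang right above the black grip (side crop fingers (297,250), grip (297,305)). Now the first press.

>>> move_arm([
  {"tx": -0.4, "ty": 0.1, "tz": 1, "wx": 0, "wy": 0, "wz": 0},
  {"tx": 0, "ty": 0, "tz": 1, "wx": 0, "wy": 0, "wz": 0},
  {"tx": 0, "ty": 0, "tz": 1, "wx": 0, "wy": 0, "wz": 0},
  {"tx": 0, "ty": 0, "tz": 1, "wx": 0, "wy": 0, "wz": 0},
  {"tx": 0, "ty": 0, "tz": 1, "wx": 0, "wy": 0, "wz": 0},
  {"tx": 0, "ty": 0, "tz": 1, "wx": 0, "wy": 0, "wz": 0},
  {"tx": 0, "ty": 0, "tz": 0, "wx": 0, "wy": 0, "wz": 0},
])

```text
time_s: 4.45
ee_pos: [579.1, -220.3, 74.3]
ee_rot: [-179.9, -0.1, 90.1]
force: [0.1, 0.3, 2.1]
gripper_width: 0.5
gripper_force: 1.1
```

```bash
python3 - <<'E'
from h import *
S=grab_frame("side")
cv2.imwrite("pics/g2.png",cv2.resize(S["color"][150:260,330:430],None,fx=5,fy=5,interpolation=cv2.INTER_CUBIC)[:,:,::-1]); s=env.state();print(s["ee_pos"],s["force"])
E
```

```text
[ 579.28008398 -220.0836752    75.36997733] [-0.54074514  1.18771669  1.89519412]
```

View pics/g2.png

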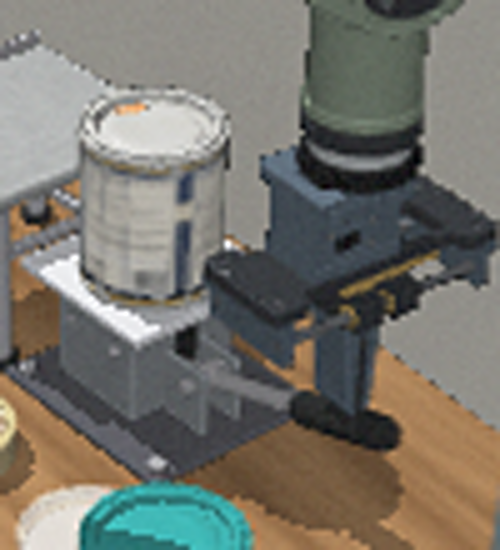

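The fingers rest on the grip at (345,415) in the crop and the lever is already partly down. I'll keep pressing.

>>> move_arm([
  {"tx": 0, "ty": 0, "tz": 1, "wx": 0, "wy": 0, "wz": 0},
  {"tx": 0, "ty": 0, "tz": 1, "wx": 0, "wy": 0, "wz": 0},
  {"tx": 0, "ty": 0, "tz": 0.7, "wx": 0, "wy": 0, "wz": 0},
  {"tx": 0, "ty": 0, "tz": 0, "wx": 0, "wy": 0, "wz": 0},
])

```text
time_s: 4.83
ee_pos: [579.6, -220.5, 48.3]
ee_rot: [-180.0, -0.0, 90.1]
force: [1.4, -1.2, 3.0]
gripper_width: 0.2
gripper_force: 1.6
```

>>> move_arm([
  {"tx": 0, "ty": 0, "tz": 0.5, "wx": 0, "wy": 0, "wz": 0},
  {"tx": 0, "ty": 0, "tz": 0.4, "wx": 0, "wy": 0, "wz": 0},
  {"tx": 0, "ty": 0, "tz": 0, "wx": 0, "wy": 0, "wz": 0},
])

```text
time_s: 5.08
ee_pos: [579.9, -221.8, 41.5]
ee_rot: [179.9, 0.1, 90.1]
force: [-1.6, -2.3, 9.5]
gripper_width: 0.7
gripper_force: 4.6
```

>>> move_arm([
  {"tx": 0, "ty": 0, "tz": 0.4, "wx": 0, "wy": 0, "wz": 0},
  {"tx": 0, "ty": 0, "tz": 0, "wx": 0, "wy": 0, "wz": 0},
  {"tx": 0, "ty": 0, "tz": 0, "wx": 0, "wy": 0, "wz": 0},
])

```text
time_s: 5.33
ee_pos: [580.0, -222.3, 38.3]
ee_rot: [179.9, 0.2, 90.1]
force: [-2.2, -2.9, 11.0]
gripper_width: 0.5
gripper_force: 5.1
```

```bash
python3 - <<'E'
from h import *
S=grab_frame("side")
cv2.imwrite("pics/g3.png",cv2.resize(S["color"][150:260,330:430],None,fx=5,fy=5,interpolation=cv2.INTER_CUBIC)[:,:,::-1]); s=env.state();print(s["ee_pos"],s["force"])
E
```

```text
[ 580.00786075 -222.25739752   38.31463245] [-3.12474784 -3.75893085 11.29770402]
```

View pics/g3.png

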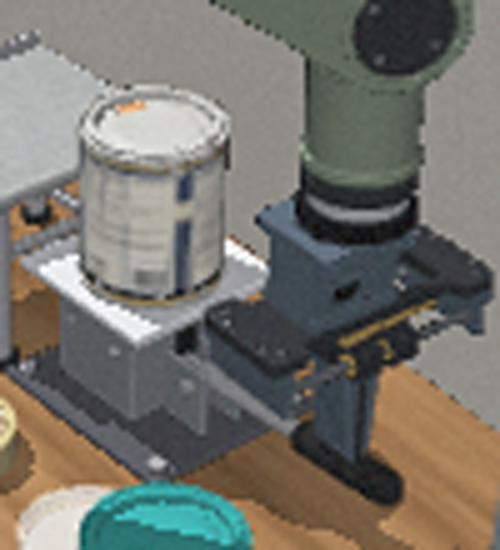

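The lever is well down (grip at crop (345,455)) and the force is up to 11 N. I'll creep down to find the stop.

>>> move_arm([
  {"tx": 0, "ty": 0, "tz": 0.4, "wx": 0, "wy": 0, "wz": 0},
  {"tx": 0, "ty": 0, "tz": 0.2, "wx": 0, "wy": 0, "wz": 0},
  {"tx": 0, "ty": 0, "tz": 0, "wx": 0, "wy": 0, "wz": 0},
])

```text
time_s: 5.63
ee_pos: [580.0, -223.0, 32.4]
ee_rot: [179.9, 0.3, 90.1]
force: [-2.6, -6.0, 11.1]
gripper_width: -0.1
gripper_force: 5.7
```

>>> move_arm([
  {"tx": 0, "ty": 0, "tz": 0.4, "wx": 0, "wy": 0, "wz": 0},
  {"tx": 0, "ty": 0, "tz": 0.2, "wx": 0, "wy": 0, "wz": 0},
  {"tx": 0, "ty": 0, "tz": 0, "wx": 0, "wy": 0, "wz": 0},
])

```text
time_s: 5.88
ee_pos: [580.1, -223.4, 26.7]
ee_rot: [179.9, 0.3, 90.1]
force: [-3.3, -7.6, 12.7]
gripper_width: 0.2
gripper_force: 6.6
```

```bash
python3 - <<'E'
from h import *
S=grab_frame("side")
cv2.imwrite("pics/g4.png",cv2.resize(S["color"][150:260,330:430],None,fx=5,fy=5,interpolation=cv2.INTER_CUBIC)[:,:,::-1]); s=env.state();print(s["ee_pos"],s["force"])
E
```

```text
[ 580.1030142  -223.42242482   26.82747268] [-3.62604091 -7.28636075 12.86162914]
```

View pics/g4.png

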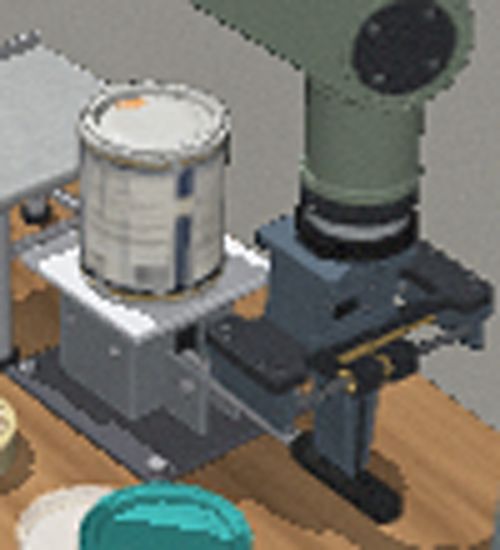

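```bash
python3 - <<'E'
from h import *
import pickle
S0=pickle.load(open("side.pkl","rb"));S=grab_frame("side");save(S,"s5")
g0=cv2.cvtColor(S0["color"],cv2.COLOR_RGB2GRAY).astype(np.float32);g=cv2.cvtColor(S["color"],cv2.COLOR_RGB2GRAY).astype(np.float32)
sh=lambda r:cv2.phaseCorrelate(g0[r],g[r],cv2.createHanningWindow((g0[r].shape[1],g0[r].shape[0]),cv2.CV_32F))
print("tin shift",sh(np.s_[165:212,345:378]))
r0=proj(S0,(563,-36,160));r1=proj(S0,(563,-36,170));print("px per 10mm",r1-r0)
for th in(.35,.1,0,-.06,-.12,-.2):
    P=lambda L:(571+.06*L*np.cos(th),-85.6-.998*L*np.cos(th),45+L*np.sin(th))
    print(th,proj(S,P(145)),proj(S,P(181)),"top z",45+145*np.sin(th)+12*np.cos(th))
m=(S["color"].max(2)<45); m[:,:385]=0;m[:225]=0;m[:,415:]=0;m[262:]=0
ys,xs=np.nonzero(m);print(xs.min(),xs.max(),ys.min(),ys.max()); 
for x in range(388,414,2):
    k=ys[xs==x]; print(x,(k.min(),k.max()) if len(k) else None,end=" ")
E
```

```text
tin shift ((-0.010614211930903394, -1.0960012844037585), 1.0547812547948625)
px per 10mm [ 0.0442337  -2.50426611]
0.35 [398.40911969 230.64478322] [405.99750584 232.59541257] top z 105.99265463520898
0.1 [399.4850862  240.52541735] [407.27561296 245.11121543] top z 71.41589539712639
0 [399.37365585 244.14069456] [407.08695732 249.66522513] top z 57.0
-0.06 [399.16062291 246.19015548] [406.78623945 252.23834943] top z 48.28362553970298
-0.12 [398.84021818 248.14019743] [406.34840627 254.67982018] top z 39.555433573353085
-0.2 [398.25023643 250.57331647] [405.55772347 257.71504027] top z 27.953745968811024
386 409 225 253
388 (np.int64(226), np.int64(240)) 390 (np.int64(225), np.int64(242)) 392 (np.int64(242), np.int64(243)) 394 (np.int64(241), np.int64(245)) 396 (np.int64(225), np.int64(246)) 398 (np.int64(245), np.int64(248)) 400 (np.int64(246), np.int64(249)) 402 (np.int64(225), np.int64(251)) 404 (np.int64(225), np.int64(252)) 406 (np.int64(225), np.int64(253)) 408 (np.int64(225), np.int64(253)) 410 None 412 None
```

```bash
python3 - <<'E'
from h import *
S=grab_frame("side");T=grab_frame("top");p=np.array(env.state()["ee_pos"]);print(p,env.state()["force"],proj(S,p),[proj(S,p+d) for d in((-13,-16,0),(-13,16,0),(13,-16,0),(13,16,0))])
A=cv2.resize(S["color"][220:260,375:425],None,fx=8,fy=8,interpolation=cv2.INTER_CUBIC)
B=cv2.resize(T["color"][150:190,350:400],None,fx=8,fy=8,interpolation=cv2.INTER_CUBIC)
cv2.imwrite("pics/g6.png",np.hstack([A,B])[:,:,::-1]); print(proj(T,p))
E
```

```text
[ 580.12437051 -223.40630094   26.95751185] [-3.08747684 -7.00050466 12.8233611 ] [397.79896162 247.3222018 ] [array([397.84272896, 251.29416779]), array([391.63347865, 246.20394609]), array([404.00445571, 248.44717222]), array([397.75565796, 243.43258169])]
[387.89301331 177.46826498]
```

View pics/g6.png

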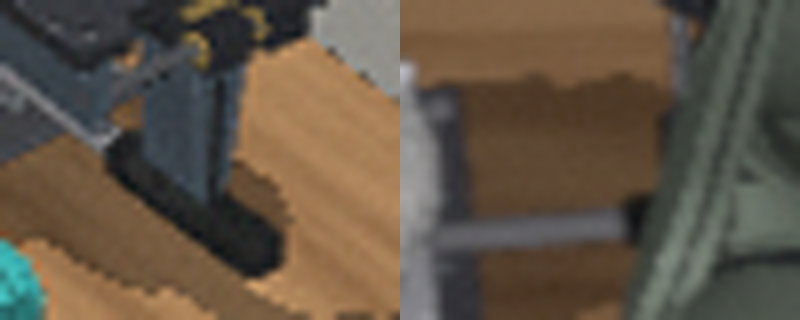

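```bash
python3 - <<'E'
from h import *
import pickle
S=pickle.load(open("side.pkl","rb"))
for p in((579.4,-216.6,137.7),(579.3,-220.1,75.4),(580,-222.3,38.3)):
    print(p,[proj(S,np.array(p)+d).round(1) for d in((0,0,0),(-13,-16,0),(-13,16,0),(13,-16,0))])
E
```

```text
(579.4, -216.6, 137.7) [array([398.3, 219. ]), array([398.3, 222.8]), array([391.9, 217.9]), array([404.7, 220.1])]
(579.3, -220.1, 75.4) [array([397.8, 235.2]), array([397.9, 239.1]), array([391.5, 234.1]), array([404.1, 236.3])]
(580, -222.3, 38.3) [array([397.8, 244.5]), array([397.8, 248.4]), array([391.6, 243.3]), array([404. , 245.6])]
```

The fingertip is drawn about 4 px (15 mm) above the projected TCP, in free space too, so the lever is simply less far down than I assumed: about 0.4 rad. I'll press on to the stop.

>>> move_arm([
  {"tx": 0, "ty": 0, "tz": 0.4, "wx": 0, "wy": 0, "wz": 0},
  {"tx": 0, "ty": 0, "tz": 0.2, "wx": 0, "wy": 0, "wz": 0},
  {"tx": 0, "ty": 0, "tz": 0, "wx": 0, "wy": 0, "wz": 0},
])

```text
time_s: 6.33
ee_pos: [580.1, -223.7, 20.8]
ee_rot: [179.9, 0.3, 90.1]
force: [-3.8, -8.5, 12.4]
gripper_width: 0.4
gripper_force: 6.8
```

>>> move_arm([
  {"tx": 0, "ty": 0, "tz": 0.3, "wx": 0, "wy": 0, "wz": 0},
  {"tx": 0, "ty": 0, "tz": 0.2, "wx": 0, "wy": 0, "wz": 0},
  {"tx": 0, "ty": 0, "tz": 0, "wx": 0, "wy": 0, "wz": 0},
])

```text
time_s: 6.58
ee_pos: [580.2, -223.7, 16.0]
ee_rot: [179.9, 0.3, 90.1]
force: [-3.1, -8.4, 13.2]
gripper_width: -0.1
gripper_force: 6.9
```

```bash
cat > m.py <<'E'
from h import *
import pickle
S0=pickle.load(open("side.pkl","rb"));S=grab_frame("side")
g0=cv2.cvtColor(S0["color"],cv2.COLOR_RGB2GRAY).astype(np.float32);g=cv2.cvtColor(S["color"],cv2.COLOR_RGB2GRAY).astype(np.float32)
t=g0[168:206,344:379]; best=[]
r=cv2.matchTemplate(g[130:225,340:383],t,cv2.TM_CCOEFF_NORMED); _,v,_,(x,y)=cv2.minMaxLoc(r)
c=r[y-1:y+2,x]; sub=(c[0]-c[2])/(2*(c[0]-2*c[1]+c[2]))
print("tin raised mm",-(130+y+sub-168)/.2504,"corr",v,"dx",340+x-344)
m=(S["color"].max(2)<45); m[:225]=0;m[265:]=0
for x in(396,398,400,404,406,408):
    k=np.nonzero(m[:,x])[0]; print(x,k.max() if len(k) else None,end="; ")
s=env.state();print(s["time_s"],s["ee_pos"].round(1) if hasattr(s["ee_pos"],"round") else s["ee_pos"],s["force"])
E
python3 m.py
```

```text
tin raised mm 7.440853 corr 0.9404732584953308 dx 0
396 250; 398 251; 400 253; 404 256; 406 257; 408 256; 6.6333 [ 580.2 -223.7   16. ] [-3.32403231 -8.83624811 13.56836833]
```

>>> move_arm([
  {"tx": 0, "ty": 0, "tz": 0.3, "wx": 0, "wy": 0, "wz": 0},
  {"tx": 0, "ty": 0, "tz": 0, "wx": 0, "wy": 0, "wz": 0},
  {"tx": 0, "ty": 0, "tz": 0, "wx": 0, "wy": 0, "wz": 0},
])

```text
time_s: 6.88
ee_pos: [580.3, -223.8, 15.3]
ee_rot: [179.8, 0.3, 90.1]
force: [-7.4, -7.1, 25.6]
gripper_width: 0.2
gripper_force: 13.1
```

The force jumped, so that is the stop, at a reported TCP z of 15.5. Now I release fully.

>>> move_arm([
  {"tx": 0, "ty": 0, "tz": -1, "wx": 0, "wy": 0, "wz": 0},
  {"tx": 0, "ty": 0, "tz": -2, "wx": 0, "wy": 0, "wz": 0},
  {"tx": 0, "ty": 0, "tz": -2, "wx": 0, "wy": 0, "wz": 0},
  {"tx": 0, "ty": 0, "tz": -2, "wx": 0, "wy": 0, "wz": 0},
  {"tx": 0, "ty": 0, "tz": -2, "wx": 0, "wy": 0, "wz": 0},
  {"tx": 0, "ty": 0, "tz": 0, "wx": 0, "wy": 0, "wz": 0},
  {"tx": 0, "ty": 0, "tz": 0, "wx": 0, "wy": 0, "wz": 0},
  {"tx": 0, "ty": 0, "tz": 0, "wx": 0, "wy": 0, "wz": 0},
  {"tx": 0, "ty": 0, "tz": 0, "wx": 0, "wy": 0, "wz": 0},
])

```text
time_s: 7.63
ee_pos: [578.5, -219.9, 98.6]
ee_rot: [-179.8, -0.1, 90.1]
force: [-0.4, -0.7, 0.4]
gripper_width: 0.7
gripper_force: 0.0
```

```bash
python3 m.py
```

```text
tin raised mm 7.4004517 corr 0.7803868651390076 dx 0
396 234; 398 235; 400 235; 404 236; 406 236; 408 234; 7.6833 [ 578.6 -220.    98.6] [-0.02762707  0.13449831 -0.02462757]
```

>>> move_arm([
  {"tx": 0, "ty": 0, "tz": 1.5, "wx": 0, "wy": 0, "wz": 0},
  {"tx": 0, "ty": 0, "tz": 1.5, "wx": 0, "wy": 0, "wz": 0},
  {"tx": 0, "ty": 0, "tz": 1.5, "wx": 0, "wy": 0, "wz": 0},
  {"tx": 0, "ty": 0, "tz": 1.5, "wx": 0, "wy": 0, "wz": 0},
  {"tx": 0, "ty": 0, "tz": 1, "wx": 0, "wy": 0, "wz": 0},
  {"tx": 0, "ty": 0, "tz": 0.8, "wx": 0, "wy": 0, "wz": 0},
  {"tx": 0, "ty": 0, "tz": 0.5, "wx": 0, "wy": 0, "wz": 0},
  {"tx": 0, "ty": 0, "tz": 0.3, "wx": 0, "wy": 0, "wz": 0},
  {"tx": 0, "ty": 0, "tz": 0, "wx": 0, "wy": 0, "wz": 0},
  {"tx": 0, "ty": 0, "tz": 0, "wx": 0, "wy": 0, "wz": 0},
  {"tx": 0, "ty": 0, "tz": 0, "wx": 0, "wy": 0, "wz": 0},
])

```text
time_s: 8.6
ee_pos: [582.2, -225.1, 16.7]
ee_rot: [179.6, 0.4, 90.1]
force: [-0.9, -9.3, 11.4]
gripper_width: 0.2
gripper_force: 6.3
```

>>> move_arm([
  {"tx": 0, "ty": 0, "tz": 0.3, "wx": 0, "wy": 0, "wz": 0},
  {"tx": 0, "ty": 0, "tz": 0.2, "wx": 0, "wy": 0, "wz": 0},
  {"tx": 0, "ty": 0, "tz": 0, "wx": 0, "wy": 0, "wz": 0},
  {"tx": 0, "ty": 0, "tz": 0, "wx": 0, "wy": 0, "wz": 0},
])

```text
time_s: 8.93
ee_pos: [582.4, -225.1, 15.1]
ee_rot: [179.6, 0.5, 90.1]
force: [-5.3, -8.2, 28.8]
gripper_width: 0.2
gripper_force: 14.8
```

```bash
python3 m.py
```

```text
tin raised mm 21.00655 corr 0.8880587220191956 dx 0
396 250; 398 251; 400 253; 404 257; 406 257; 408 255; 8.9833 [ 582.4 -225.2   15.1] [-5.31296362 -7.92831469 28.98636103]
```

>>> move_arm([
  {"tx": 0, "ty": 0, "tz": -1, "wx": 0, "wy": 0, "wz": 0},
  {"tx": 0, "ty": 0, "tz": -2, "wx": 0, "wy": 0, "wz": 0},
  {"tx": 0, "ty": 0, "tz": -2, "wx": 0, "wy": 0, "wz": 0},
  {"tx": 0, "ty": 0, "tz": -2, "wx": 0, "wy": 0, "wz": 0},
  {"tx": 0, "ty": 0, "tz": -2, "wx": 0, "wy": 0, "wz": 0},
  {"tx": 0, "ty": 0, "tz": 0, "wx": 0, "wy": 0, "wz": 0},
  {"tx": 0, "ty": 0, "tz": 0, "wx": 0, "wy": 0, "wz": 0},
  {"tx": 0, "ty": 0, "tz": 0, "wx": 0, "wy": 0, "wz": 0},
  {"tx": 0, "ty": 0, "tz": 0, "wx": 0, "wy": 0, "wz": 0},
])

```text
time_s: 9.73
ee_pos: [578.4, -220.1, 97.4]
ee_rot: [-179.8, -0.1, 90.1]
force: [0.1, 0.2, 0.5]
gripper_width: 0.6
gripper_force: 0.0
```

```bash
python3 m.py
```

```text
tin raised mm 21.193811 corr 0.7501199245452881 dx 0
396 234; 398 235; 400 235; 404 236; 406 236; 408 234; 9.7833 [ 578.6 -220.1   97.5] [ 0.11673866 -0.49787345  0.78610188]
```

>>> move_arm([
  {"tx": 0, "ty": 0, "tz": 1.5, "wx": 0, "wy": 0, "wz": 0},
  {"tx": 0, "ty": 0, "tz": 1.5, "wx": 0, "wy": 0, "wz": 0},
  {"tx": 0, "ty": 0, "tz": 1.5, "wx": 0, "wy": 0, "wz": 0},
  {"tx": 0, "ty": 0, "tz": 1.5, "wx": 0, "wy": 0, "wz": 0},
  {"tx": 0, "ty": 0, "tz": 1, "wx": 0, "wy": 0, "wz": 0},
  {"tx": 0, "ty": 0, "tz": 0.8, "wx": 0, "wy": 0, "wz": 0},
  {"tx": 0, "ty": 0, "tz": 0.5, "wx": 0, "wy": 0, "wz": 0},
  {"tx": 0, "ty": 0, "tz": 0.4, "wx": 0, "wy": 0, "wz": 0},
  {"tx": 0, "ty": 0, "tz": 0.3, "wx": 0, "wy": 0, "wz": 0},
  {"tx": 0, "ty": 0, "tz": 0, "wx": 0, "wy": 0, "wz": 0},
  {"tx": 0, "ty": 0, "tz": 0, "wx": 0, "wy": 0, "wz": 0},
])

```text
time_s: 10.7
ee_pos: [582.5, -225.3, 15.0]
ee_rot: [179.6, 0.5, 90.2]
force: [-5.9, -7.7, 29.1]
gripper_width: 0.4
gripper_force: 15.2
```

```bash
python3 m.py
```

```text
tin raised mm 35.495636 corr 0.8990126252174377 dx 0
396 250; 398 251; 400 253; 404 257; 406 257; 408 256; 10.75 [ 582.5 -225.3   15.1] [-6.15122643 -8.7912162  28.48896808]
```

Platform: about 104 mm at first plus 35.5 mm raised makes 140 mm, so one more stroke brings it to about 153 mm.

>>> move_arm([
  {"tx": 0, "ty": 0, "tz": -1, "wx": 0, "wy": 0, "wz": 0},
  {"tx": 0, "ty": 0, "tz": -2, "wx": 0, "wy": 0, "wz": 0},
  {"tx": 0, "ty": 0, "tz": -2, "wx": 0, "wy": 0, "wz": 0},
  {"tx": 0, "ty": 0, "tz": -2, "wx": 0, "wy": 0, "wz": 0},
  {"tx": 0, "ty": 0, "tz": -2, "wx": 0, "wy": 0, "wz": 0},
  {"tx": 0, "ty": 0, "tz": 0, "wx": 0, "wy": 0, "wz": 0},
  {"tx": 0, "ty": 0, "tz": 0, "wx": 0, "wy": 0, "wz": 0},
  {"tx": 0, "ty": 0, "tz": 0, "wx": 0, "wy": 0, "wz": 0},
  {"tx": 0, "ty": 0, "tz": 0, "wx": 0, "wy": 0, "wz": 0},
])

```text
time_s: 11.5
ee_pos: [578.5, -220.1, 97.4]
ee_rot: [-179.8, -0.1, 90.1]
force: [-0.2, -0.8, 0.1]
gripper_width: 0.7
gripper_force: 0.0
```

```bash
python3 m.py
```

```text
tin raised mm 35.75517 corr 0.8679910898208618 dx 0
396 234; 398 234; 400 235; 404 236; 406 236; 408 235; 11.55 [ 578.6 -220.1   97.5] [-0.05724224  0.25743684 -0.46367206]
```

>>> move_arm([
  {"tx": 0, "ty": 0, "tz": 1.5, "wx": 0, "wy": 0, "wz": 0},
  {"tx": 0, "ty": 0, "tz": 1.5, "wx": 0, "wy": 0, "wz": 0},
  {"tx": 0, "ty": 0, "tz": 1.5, "wx": 0, "wy": 0, "wz": 0},
  {"tx": 0, "ty": 0, "tz": 1.5, "wx": 0, "wy": 0, "wz": 0},
  {"tx": 0, "ty": 0, "tz": 1, "wx": 0, "wy": 0, "wz": 0},
  {"tx": 0, "ty": 0, "tz": 0.8, "wx": 0, "wy": 0, "wz": 0},
  {"tx": 0, "ty": 0, "tz": 0.5, "wx": 0, "wy": 0, "wz": 0},
  {"tx": 0, "ty": 0, "tz": 0.4, "wx": 0, "wy": 0, "wz": 0},
  {"tx": 0, "ty": 0, "tz": 0.3, "wx": 0, "wy": 0, "wz": 0},
  {"tx": 0, "ty": 0, "tz": 0, "wx": 0, "wy": 0, "wz": 0},
  {"tx": 0, "ty": 0, "tz": 0, "wx": 0, "wy": 0, "wz": 0},
])

```text
time_s: 12.47
ee_pos: [582.5, -225.3, 15.1]
ee_rot: [179.6, 0.5, 90.2]
force: [-6.2, -8.2, 28.8]
gripper_width: 0.4
gripper_force: 15.2
```

```bash
python3 m.py
```

```text
tin raised mm 50.61914 corr 0.83083575963974 dx 0
396 250; 398 251; 400 253; 404 257; 406 257; 408 256; 12.5167 [ 582.5 -225.3   15.1] [-5.76308965 -8.54763575 28.69554296]
```

>>> move_arm([
  {"tx": 0, "ty": 0, "tz": -1, "wx": 0, "wy": 0, "wz": 0},
  {"tx": 0, "ty": 0, "tz": -2, "wx": 0, "wy": 0, "wz": 0},
  {"tx": 0, "ty": 0, "tz": -2, "wx": 0, "wy": 0, "wz": 0},
  {"tx": 0, "ty": 0, "tz": -2, "wx": 0, "wy": 0, "wz": 0},
  {"tx": 0, "ty": 0, "tz": -3, "wx": 0, "wy": 0, "wz": 0},
  {"tx": 0, "ty": 0, "tz": -3, "wx": 0, "wy": 0, "wz": 0},
  {"tx": 0, "ty": 0, "tz": -3, "wx": 0, "wy": 0, "wz": 0},
  {"tx": 0, "ty": 0, "tz": -3, "wx": 0, "wy": 0, "wz": 0},
  {"tx": 0, "ty": 0, "tz": 0, "wx": 0, "wy": 0, "wz": 0},
  {"tx": 0, "ty": 0, "tz": 0, "wx": 0, "wy": 0, "wz": 0},
], gripper=6)

```text
time_s: 13.35
ee_pos: [580.3, -220.8, 200.4]
ee_rot: [179.9, 0.1, 90.1]
force: [-0.3, -0.8, -0.3]
gripper_width: 59.7
gripper_force: 0.0
```

```bash
python3 m.py; python3 - <<'E'
from h import *
S=grab_frame("side");T=grab_frame("top")
a=cv2.resize(S["color"][130:250,290:430],(560,480),interpolation=cv2.INTER_CUBIC)
b=cv2.resize(T["color"][140:220,250:410],(560,280),interpolation=cv2.INTER_CUBIC)
cv2.imwrite("pics/g7.png",np.vstack([a,b])[:600,:,::-1])
cv2.imwrite("pics/g7.png",cv2.resize(np.vstack([a,b]),(420,570))[:,:,::-1])
np.save("top7.npy",T["color"])
E
```

```text
tin raised mm 50.623714 corr 0.7751069068908691 dx 0
396 234; 398 235; 400 235; 404 236; 406 236; 408 234; 13.4 [ 579.3 -220.4  198.6] [-0.3800948   0.33089678 -0.80985366]
```

View pics/g7.png

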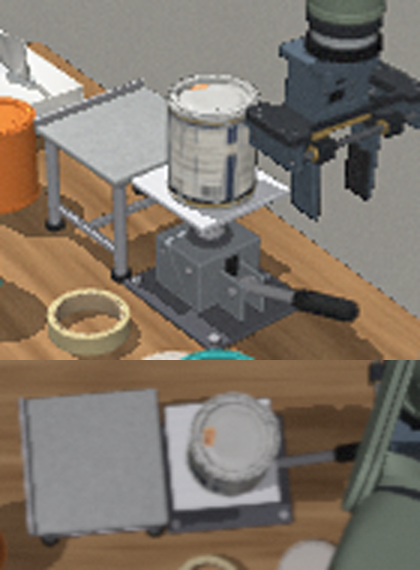

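The lever is up, and the platform is just level with the stand top: in the crop, platform corner (135,180) sits against stand edge (120,183). The open fingers end at crop (292,207)–(318,218). Next I check the tip height against the reported TCP.

```bash
python3 - <<'E'
from h import *
import pickle
S=pickle.load(open("side.pkl","rb"))
c=lambda p:((proj(S,p)-[290,130])*3).round(0)
for z in(199,214,224):
    print(z,"near finger",c((579-43.5,-236.5,z)),c((579-43.5,-204.5,z)),c((579-30,-236.5,z)),"far",c((579+30,-236.5,z)),c((579+30,-204.5,z)))
for z in(278,290): print("body",z,[c((579+a,-220.5+b,z)).tolist() for a,b in((-89,-38),(-89,38),(89,-38))])
T=dict(pickle.load(open("top.pkl","rb")));
for q in((233,436),(234,445)): print("tin top",plane(T,250+q[0]*160/420,140+(q[1]-360)*80/210,274))
E
```

```text
199 near finger [307. 241.] [287. 227.] [318. 237.] far [363. 219.] [343. 205.]
214 near finger [308. 229.] [288. 215.] [318. 225.] far [364. 206.] [344. 193.]
224 near finger [308. 221.] [289. 207.] [319. 217.] far [364. 198.] [344. 185.]
body 278 [[289.0, 200.0], [241.0, 165.0], [427.0, 145.0]]
body 290 [[289.0, 189.0], [241.0, 155.0], [428.0, 135.0]]
tin top [562.09462724 -34.01083082 274.        ]
tin top [551.74323081 -34.8578444  274.        ]
```

The real fingertips sit about 24 mm above the reported TCP, and the lever stop height agrees with that. So for a real tip height of about 200 mm, just clear of the body over the tin's top, I need reported z = 177.

>>> move_arm([
  {"tx": 0, "ty": -0.9, "tz": 1.1, "wx": 0, "wy": 0, "wz": 0},
  {"tx": 0, "ty": -0.9, "tz": 1.1, "wx": 0, "wy": 0, "wz": 0},
  {"tx": 2, "ty": 0, "tz": 0, "wx": 0, "wy": 0, "wz": 0},
  {"tx": 2, "ty": 0, "tz": 0, "wx": 0, "wy": 0, "wz": 0},
  {"tx": 2, "ty": 0, "tz": 0, "wx": 0, "wy": 0, "wz": 0},
  {"tx": 2, "ty": 0, "tz": 0, "wx": 0, "wy": 0, "wz": 0},
  {"tx": 1.5, "ty": 0, "tz": 0, "wx": 0, "wy": 0, "wz": 0},
  {"tx": 0.5, "ty": 0, "tz": 0, "wx": 0, "wy": 0, "wz": 0},
  {"tx": 0, "ty": 0, "tz": 0, "wx": 0, "wy": 0, "wz": 0},
])

```text
time_s: 14.25
ee_pos: [560.9, -119.5, 176.0]
ee_rot: [-179.8, -0.0, 90.2]
force: [-0.4, 0.1, -0.6]
gripper_width: 60.1
gripper_force: 0.0
```

```bash
python3 m.py
```

```text
Traceback (most recent call last):
  File "m.py", line 7, in <module>
    c=r[y-1:y+2,x]; sub=(c[0]-c[2])/(2*(c[0]-2*c[1]+c[2]))
                         ~^^^
IndexError: index 0 is out of bounds for axis 0 with size 0
```

>>> move_arm([
  {"tx": 0.8, "ty": 0, "tz": 0, "wx": 0, "wy": 0, "wz": 0},
  {"tx": 0.8, "ty": 0, "tz": 0, "wx": 0, "wy": 0, "wz": 0},
  {"tx": 0.6, "ty": 0, "tz": 0, "wx": 0, "wy": 0, "wz": 0},
  {"tx": 0.5, "ty": 0, "tz": 0, "wx": 0, "wy": 0, "wz": 0},
  {"tx": 0.5, "ty": 0, "tz": 0, "wx": 0, "wy": 0, "wz": 0},
  {"tx": 0.5, "ty": 0, "tz": 0, "wx": 0, "wy": 0, "wz": 0},
  {"tx": 0.5, "ty": 0, "tz": 0, "wx": 0, "wy": 0, "wz": 0},
  {"tx": 0.5, "ty": 0, "tz": 0, "wx": 0, "wy": 0, "wz": 0},
])

```text
time_s: 14.97
ee_pos: [561.4, -73.6, 177.5]
ee_rot: [-180.0, 0.1, 90.1]
force: [1.0, -3.4, -0.0]
gripper_width: 60.2
gripper_force: 1.6
```

```bash
cat > t.py <<'E'
from h import *
T=grab_frame("top");c=T["color"];h=cv2.cvtColor(c,cv2.COLOR_RGB2HSV)
# orange mark on the lid (rest: lid centre minus mark) and lid
m=((h[...,0]<15)&(h[...,1]>120)&(h[...,2]>150)).astype(np.uint8); m[:,:255]=0;m[:150]=0;m[205:]=0;m[:,370:]=0
import pickle
for nm,C in(("start",pickle.load(open("top.pkl","rb"))["color"]),("raised",np.load("top7.npy")),("now",c)):
    h=cv2.cvtColor(C,cv2.COLOR_RGB2HSV);m=((h[...,0]<16)&(h[...,1]>85)&(h[...,2]>150)); m[:,:255]=0;m[:150]=0;m[200:]=0;m[:,365:]=0
    ys,xs=np.nonzero(m)
    if len(xs): print(nm,len(xs),xs.mean(),ys.mean(),xs.std(),plane(T,xs.mean(),ys.mean(),222 if nm=="start" else 270))
s=env.state();print(s["time_s"],s["ee_pos"],s["force"])
E
python3 t.py
```

```text
start 17 328.5882352941176 171.64705882352942 0.9112901991076274 [564.88572165  -6.37046214 222.        ]
raised 17 329.2352941176471 168.47058823529412 0.8764508485736083 [564.82968793  -6.01823647 270.        ]
now 18 324.0 170.5 0.816496580927726 [558.94918258   9.67788631 270.        ]
15.0167 [561.26786686 -72.46205653 177.43052293] [ 0.88616828 -0.60965812 -0.1105943 ]
```

Contact is good: the tin has moved 16 mm and turned or shifted little. I'll push 147 mm more.

>>> move_arm([
  {"tx": 0.7, "ty": 0, "tz": 0, "wx": 0, "wy": 0, "wz": 0},
  {"tx": 0.7, "ty": 0, "tz": 0, "wx": 0, "wy": 0, "wz": 0},
  {"tx": 0.7, "ty": 0, "tz": 0, "wx": 0, "wy": 0, "wz": 0},
  {"tx": 0.7, "ty": 0, "tz": 0, "wx": 0, "wy": 0, "wz": 0},
  {"tx": 0.7, "ty": 0, "tz": 0, "wx": 0, "wy": 0, "wz": 0},
  {"tx": 0.7, "ty": 0, "tz": 0, "wx": 0, "wy": 0, "wz": 0},
  {"tx": 0.7, "ty": 0, "tz": 0, "wx": 0, "wy": 0, "wz": 0},
  {"tx": 0.7, "ty": 0, "tz": 0, "wx": 0, "wy": 0, "wz": 0},
  {"tx": 0.7, "ty": 0, "tz": 0, "wx": 0, "wy": 0, "wz": 0},
  {"tx": 0.7, "ty": 0, "tz": 0, "wx": 0, "wy": 0, "wz": 0},
])

```text
time_s: 15.85
ee_pos: [560.8, -2.4, 176.8]
ee_rot: [-179.9, -0.0, 90.1]
force: [0.2, -2.9, -0.8]
gripper_width: 60.2
gripper_force: 1.9
```

```bash
python3 t.py|tail -2
```

```text
now 19 299.0 171.31578947368422 0.7947194142390263 [557.74182714  83.84897522 270.        ]
15.9 [560.80363939  -0.94856228 176.79563215] [-0.19819111  0.73074812  0.19643495]
```

>>> move_arm([
  {"tx": 0.7, "ty": 0, "tz": 0, "wx": 0, "wy": 0, "wz": 0},
  {"tx": 0.7, "ty": 0, "tz": 0, "wx": 0, "wy": 0, "wz": 0},
  {"tx": 0.7, "ty": 0, "tz": 0, "wx": 0, "wy": 0, "wz": 0},
  {"tx": 0.7, "ty": 0, "tz": 0, "wx": 0, "wy": 0, "wz": 0},
  {"tx": 0.7, "ty": 0, "tz": 0, "wx": 0, "wy": 0, "wz": 0},
  {"tx": 0.7, "ty": 0, "tz": 0, "wx": 0, "wy": 0, "wz": 0},
  {"tx": 0.7, "ty": 0, "tz": 0, "wx": 0, "wy": 0, "wz": 0},
  {"tx": 0.7, "ty": 0, "tz": 0, "wx": 0, "wy": 0, "wz": 0},
  {"tx": 0.7, "ty": 0, "tz": 0, "wx": 0, "wy": 0, "wz": 0},
  {"tx": 0.7, "ty": 0, "tz": 0, "wx": 0, "wy": 0, "wz": 0},
  {"tx": 0.4, "ty": 0, "tz": 0, "wx": 0, "wy": 0, "wz": 0},
  {"tx": 0, "ty": 0, "tz": 0, "wx": 0, "wy": 0, "wz": 0},
])

```text
time_s: 16.9
ee_pos: [561.4, 71.6, 177.5]
ee_rot: [180.0, -0.0, 90.1]
force: [0.1, -0.9, -0.4]
gripper_width: 60.1
gripper_force: 0.1
```

```bash
python3 t.py|tail -2
```

```text
now 18 275.0 171.5 0.816496580927726 [558.45176519 154.93092898 270.        ]
16.95 [561.4903986   71.4078481  177.64002009] [-0.57091764  0.10395194 -0.21089973]
```

>>> move_arm([
  {"tx": -0.5, "ty": 0, "tz": 0, "wx": 0, "wy": 0, "wz": 0},
  {"tx": -1.5, "ty": 0, "tz": 0, "wx": 0, "wy": 0, "wz": 0},
  {"tx": -2, "ty": 0, "tz": 0, "wx": 0, "wy": 0, "wz": 0},
  {"tx": -3, "ty": 0, "tz": 0, "wx": 0, "wy": 0, "wz": 0},
  {"tx": -3, "ty": 0, "tz": 0, "wx": 0, "wy": 0, "wz": 0},
  {"tx": -3, "ty": 0, "tz": 0, "wx": 0, "wy": 0, "wz": 0},
  {"tx": -3, "ty": 0, "tz": -1, "wx": 0, "wy": 0, "wz": 0},
  {"tx": -3, "ty": 0, "tz": -2, "wx": 0, "wy": 0, "wz": 0},
  {"tx": 0, "ty": 0, "tz": -3, "wx": 0, "wy": 0, "wz": 0},
  {"tx": 0, "ty": 0, "tz": -3, "wx": 0, "wy": 0, "wz": 0},
  {"tx": 0, "ty": 0, "tz": 0, "wx": 0, "wy": 0, "wz": 0},
  {"tx": 0, "ty": 0, "tz": 0, "wx": 0, "wy": 0, "wz": 0},
])

```text
time_s: 17.95
ee_pos: [562.5, -120.4, 269.7]
ee_rot: [179.7, 0.0, 90.0]
force: [-0.6, 0.0, -1.1]
gripper_width: 59.9
gripper_force: 0.0
```

```bash
python3 t.py|tail -2; python3 - <<'E'
from h import *
import pickle
S0=pickle.load(open("side.pkl","rb"));T0=pickle.load(open("top.pkl","rb"));S=grab_frame("side");T=grab_frame("top")
# tin template located in side view; expected if tin stands upright at (560,127,150)
g0=cv2.cvtColor(S0["color"],cv2.COLOR_RGB2GRAY);g=cv2.cvtColor(S["color"],cv2.COLOR_RGB2GRAY)
r=cv2.matchTemplate(g,g0[168:206,344:379],cv2.TM_CCOEFF_NORMED);_,v,_,p=cv2.minMaxLoc(r)
print("side match",v,p,"expected",np.array([344,168])+proj(S,(560,127,210))-proj(S,(563,-35,163)))
# what changed in the top view away from the arm
d=np.abs(T["color"].astype(int)-T0["color"]).max(2)>40
n,_,st,_=cv2.connectedComponentsWithStats(d.astype(np.uint8)); print(st[(st[:,4]>25)][1:].tolist())
d=np.abs(S["color"].astype(int)-S0["color"]).max(2)>40
n,_,st,_=cv2.connectedComponentsWithStats(d.astype(np.uint8)); print(st[(st[:,4]>25)][1:].tolist())
E
```

```text
now 18 275.0 171.5 0.816496580927726 [558.45176519 154.93092898 270.        ]
18.0 [ 561.54078208 -119.90573476  267.84670635] [ 0.115888   -1.27312759 -0.25353113]
side match 0.6854696273803711 (317, 137) expected [316.82254034 137.32146437]
[[316, 126, 97, 103, 2371], [411, 136, 4, 20, 38], [412, 142, 65, 39, 1179], [313, 154, 42, 42, 624], [272, 158, 40, 36, 438], [344, 204, 38, 41, 697], [454, 225, 20, 15, 111], [280, 227, 29, 11, 153], [207, 239, 63, 39, 1146], [321, 239, 21, 10, 97], [389, 238, 8, 23, 78], [271, 242, 24, 17, 141], [340, 246, 53, 31, 1124], [414, 247, 27, 11, 130], [91, 249, 303, 151, 8075], [328, 251, 12, 16, 85], [120, 260, 33, 20, 66], [292, 263, 36, 12, 202], [441, 265, 6, 9, 29], [388, 276, 5, 8, 28], [336, 278, 5, 8, 27], [294, 284, 29, 6, 104], [337, 289, 22, 14, 272], [89, 291, 29, 21, 60], [311, 299, 16, 4, 44], [322, 318, 37, 31, 507], [312, 332, 9, 11, 51], [359, 348, 22, 11, 78], [212, 382, 18, 18, 105]]
[[113, 20, 296, 278, 26539], [368, 43, 9, 6, 38], [318, 139, 29, 28, 326], [265, 191, 23, 14, 114], [239, 194, 24, 30, 444], [440, 202, 22, 13, 93], [266, 217, 121, 147, 2531], [429, 218, 31, 36, 363], [211, 238, 8, 16, 57], [396, 243, 15, 11, 104], [376, 249, 10, 7, 30], [387, 251, 13, 6, 41], [186, 252, 35, 28, 756], [413, 268, 27, 29, 260], [169, 281, 41, 45, 1002], [480, 286, 17, 8, 76], [416, 299, 45, 29, 600], [380, 319, 43, 28, 453]]
```

The side view finds the tin upright exactly where expected for a stand-top position of (560,127,150). The arm is clear.

```bash
python3 -c "
from workcell import env; print(env.job_done())"
```

```text
the job is handed in; nothing more can be done
None
```

I pumped the lift with four full strokes until the platform was level with the stand, slid the tin upright to about the middle of the stand's top, moved the arm clear and handed the job in at about 18 s.

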